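Turn the board over and hold the contact slide at the mark

ROBOT

A 6-joint arm with a two-finger parallel gripper is mounted at the origin on the work surface. World frame = base frame: x ahead of the robot, y to its left, z up, the work surface at z = 0. Lengths are in m, angles in rad, forces in N, time in s.
With the tool pointing down it reaches from about 0.35 to 0.85 m from the base axis. Payload 8.1 kg.
Tool frame: the origin (TCP) lies at the very end of the fingers, on their centre line; the grasp point (between the pads) lies 19 mm behind it; x points along the fingers, y is the direction in which the jaws open and shut, and the axes are right-handed (so a half turn about x gives the same grasp; the last joint's range is limited). The gripper opens to 93 mm and grips with 3 to 60 N. Pads are 15 mm wide; open, the fingers measure 128 mm over their backs; the gripper's body (75 mm by 188 mm) begins 65 mm behind the grasp point.
Start: joints at [-1.268, 0.13, 1.488, -0, 1.523, -0.085], TCP at [0.227, -0.555, 0.219] pointing down, gripper open.
Joint ranges: [-2.96, 2.96], [-0.89, 2.26], [0.02, 2.5], [-1.34, 4.48], [0, 2.73], [-2.66, 2.66]. Speed limits (rad/s): [2.39, 2.39, 2.79, 3.14, 3.14, 3.14].

INTERFACE

Orientations are given as a rotation vector (axis times angle).
In Python, from plant import * gives the robot as it stands. The module is installed in compiled form; this text tells all that it offers.
- The arm moves only by the tool apply_moves, never from a script. Its argument "series" is a list of rows, each an object with "jaw": the gripper's target within -1 to 1 (shut at 1, half-way at 0, fully open at -1); "linear": the shift along the tool's x, y, z normalised to -1 to 1, where 1 is 0.6 m, a list of three; "roll": the turn about the tool's x normalised to -1 to 1, where 1 is 30 degrees. A call has 1 to 20 rows; each row is the pose to reach, as a shift and turn from the pose measured when the call began, along the tool's axes at that moment; what a row does not reach only later rows make up. A row lasts 1/8 s, in which the tool goes at most 62.5 mm and 10.7 degrees, less where a joint would pass 70% of its speed; a pose out of reach is approached as far as the arm can. A call with a number of a shift or a turn outside -1 to 1 is refused whole. A call with a gripper value outside its range is refused whole. The fingers move at their own pace and stop on an object; "force" is the grip in N (left out, the last holds). Time passes only in rows, so rows that repeat a pose let the fingers close. It gives the time, the measured TCP pose, the force and the opening at its end, in the units of the state.
- read_state(): the state, without advancing time (a new reading comes with each control period).
- read_camera(name): name is "scene" or "top" or "wrist"; returns a dict with "pixels" (384x512x3 uint8, blue, green, red), "intrinsics" (3x3 intrinsics, pixels), "rvec" (rotation vector, rad) and "tvec" (3), from world to camera coordinates, as OpenCV has them; the wrist camera has in their place "tool_from_camera" (4x4, takes a point from camera to tool coordinates, whose origin is the TCP and whose axes are the tool frame's). Camera axes: x right, y down, z forward; pixel columns grow to the right and rows downward; lengths in m; the calibration is good to about 2 mm. A picture is of the moment at which its call begins: read the wrist's pose just before it. There is no depth.
- close_job(): hands the job in, once; it reports no verdict.
The state is a dict: "t": time; "q": joint angles; "dq": joint speeds; "joint_torque": joint torques, N m; "tool_pos": TCP position; "orientation": TCP orientation; "force": force on the tool from outside, world axes, zero at the start; "wrist_torque": the same for the moment, N m; "opening": finger opening in m.
Only numpy, scipy, OpenCV 4.12 (cv2) and the standard library are available. Lean on these libraries where they do the work, as an engineer would, in place of code of your own. Each camera call takes 0.05 s, during which the arm holds its last target. There are 200 camera calls.

TASK

On the test fixture, take the board carrier by its crank pin and turn it right over its hinge until it lies flat on the other side, showing the face with the brass test pads. Only then pull the spring-loaded contact slide by its black grip towards the front of the fixture (the crank pin's end) until its pointer is level with the index mark, and keep it there: the program finishes while the gripper is still holding the slide at the mark. Leave the parts tray, the bottle and the screwdriver where they are.

Things in the scene. Friction and masses are not known exactly. Their poses are not given: they have to be found in the camera images.
- fixture: Bolted-down aluminium test fixture. Origin on the mat (z = 0) under the middle of the hinge line. Its -x side is the front, facing roughly to the robot; +y is the side where the carrier lies at the start, -y the side where it must end and where the slide is. Base plate 12 mm high, x -72 to 100 mm, y -112 to 112 mm; two hinge posts 48 mm high at x = -67 and 67 mm, y = 0.
- hinge (a point): Middle of the carrier's hinge line, which runs level along the fixture's x axis, 34 mm above the mat.
- carrier (a joint): Angle of the board carrier about the hinge. 0: flat on the fixture's +y side, components up; 1.57: upright; 3.14: flat on the -y side, brass test pads up (stops at both ends). Friction holds it wherever it is left; turning takes 1 to 5 N at the crank pin. Carrier: black frame 120 mm along the hinge by 96 mm, 12 mm thick, round a green circuit board, about 0.22 kg.
- crank_pin (a point): Grip point on the carrier's steel crank pin: 12 mm thick, parallel to the hinge, sticking out 48 mm at the carrier's front, with a 16 mm head. On the pin's axis, 24 mm from the frame, 84 mm in front of point hinge, 85 mm from the hinge line; only the mat is below (34 mm when flat). The round pin turns in the fingers, so it can be led round in an arc, tool vertical, fingers closing across it.
- slide (a joint): Travel of the contact slide towards the front (fixture -x), m. 0: home; 0.075: end stop. A spring pulls it home with about 6 N at 0, rising by 1.4 N per 10 mm. The slide is an aluminium block with a black grip on a post; behind it a rod leads to an aluminium contact bar (top 65 mm above the mat, 125 mm behind the grip) that is drawn towards the board; 0.25 kg.
- slide_grip (a point): Centre of the slide's black grip, an upright plate 14 mm thick (along fixture x), 50 mm wide (along y), 30 mm high, top 75 mm above the mat; moves with the slide. The fingers can close on it from above along the fixture's x. Before and behind it is free down to 37 mm above the mat (block and rod lie below).
- pointer_tip (a point): Tip of the slide's small steel pointer, 4 mm wide, sticking out to the fixture's -y side at the foot of the slide, 26 mm above the mat; right beside the grip's centre (same x in the fixture), and moves with the slide.
- mark: Index mark: small grey clip on the mat at the outer (-y) side of the slide, with a white upright fin 4 mm thick, top 32 mm above the mat. Fixed, but placed differently each time, 25 to 50 mm in front of the pointer's home. Origin on the mat at mid-thickness of the fin, axes as the fixture's. Pointer and mark are level when both have the same x in the fixture's frame. It does not stop the slide.
- tray: Bystander: black divided parts tray, 160 x 110 x 30 mm, origin at the centre of its underside.
- dispenser: Bystander: white bottle, 54 mm in diameter, 130 mm high, origin at the centre of its underside.
- driver: Bystander: screwdriver 170 mm long, lying along its x axis.

How it is judged:
On the way:
1. the carrier lies flat on the other side, test pads up, at rest, with the slide still home (value of joint carrier above 2.99159 rad and velocity of joint carrier between -0.1 and 0.1 rad/s and value of joint slide below 0.01 m), for 0.2 s.
At the end, for the whole second after the job is handed in: Through the last second the carrier lies flat on its other side (within 0.15 rad of its stop), the slide's pointer is within 5 mm of the index mark along the slide's travel and still, and the gripper's fingers hold the slide (contact force above 2 N) (value of joint carrier above 2.99159 rad and x of pointer_tip in the frame of mark between -0.005 and 0.005 m and velocity of joint slide between -0.01 and 0.01 m/s and contact force between the fingers and slide above 2 N); the arm keeps its last pose, push and grip.
It fails at once if the slide is pulled out more than 10 mm before the board is turned over (value of joint slide above 0.01 m and value of joint carrier below 2.89159 rad).
It fails at once if the parts tray is disturbed (moved more than 20 mm) (distance of tray from where it was at the start of the episode above 0.02 m).
It fails at once if the bottle is disturbed (moved more than 20 mm) (distance of dispenser from where it was at the start of the episode above 0.02 m).
It fails at once if the screwdriver is disturbed (moved more than 20 mm) (distance of driver from where it was at the start of the episode above 0.02 m).
It also fails if it takes over 46 s, if anything falls off the work surface, if the arm or the gripper's body presses on something with over 40 N, if the wrist force passes 120 N, or if a joint passes its speed limit or range.

## Working session

There is one attempt and no reset: what is moved stays moved. The work goes in short steps, Python scripts to look and compute and a tool call to move; the robot and the scene stay as the last step left them, time stands still between calls to the robot, and variables do not carry over. Pictures are saved under pics/ and viewed, about 8 in all and at most 12, crops included, and the job is handed in when it is done.

Besides the shell and the picture viewer there is one more tool, called after "Emit:" by a JSON object that holds its "op" and its "data", one argument or row to a line. apply_moves: Moves the arm, as the interface text tells. Its arguments: {"type":"object","properties":{"series":{"type":"array"},"force":{"type":"number"}},"required":["series"]}

```bash
mkdir -p pics; cat > h.py <<'E'
from plant import *
import numpy as np, cv2
def snap(n,f):
    s=read_state(); c=read_camera(n); cv2.imwrite(f'pics/{f}.png',c['pixels'])
    import pickle; pickle.dump((s,c),open(f'pics/{f}.pkl','wb')); return s,c
def load(f):
    import pickle; return pickle.load(open(f'pics/{f}.pkl','rb'))
def cam(s,c):
    K=np.array(c['intrinsics'])
    if 'rvec' in c:
        R=cv2.Rodrigues(np.array(c['rvec'],float))[0]; t=np.array(c['tvec'],float).ravel(); return K,R,t
    T=np.eye(4);T[:3,:3]=cv2.Rodrigues(np.array(s['orientation'],float))[0];T[:3,3]=s['tool_pos']
    W=np.linalg.inv(T@np.array(c['tool_from_camera'])); return K,W[:3,:3],W[:3,3]
def pix2(f,uv,z):
    K,R,t=cam(*load(f)); d=R.T@np.linalg.inv(K)@np.array([uv[0],uv[1],1.]); o=-R.T@t
    return o+d*(z-o[2])/d[2]
def proj(f,P):
    K,R,t=cam(*load(f)); p=K@(R@np.array(P,float)+t); return p[:2]/p[2]
E
python3 - <<'E'
from h import *
s,c=snap('top','top0'); print(s)
s,c=snap('scene','sc0')
for n in('top0','sc0'):
    cv2.imwrite(f'pics/{n}b.png',cv2.resize(cv2.imread(f'pics/{n}.png'),(800,600),interpolation=cv2.INTER_CUBIC))
E
```

```text
{'t': 0.0, 'q': array([-1.26837444e+00,  1.31147940e-01,  1.48929529e+00,  1.90160971e-05,
        1.52298787e+00, -8.53946500e-02]), 'dq': array([-0.00071268,  0.000943  ,  0.00052258, -0.00048452,  0.00175031,
       -0.0010013 ]), 'joint_torque': array([-3.54731119e-04, -5.59834456e+01, -4.91773760e+01,  7.67861959e-02,
        3.48541257e-02, -1.39180506e-04]), 'tool_pos': array([ 0.22675969, -0.55488032,  0.21758656]), 'orientation': array([ 2.00941985,  0.39651015, -2.00978894]), 'force': array([-1.21365464, -0.69443313, -0.12338287]), 'wrist_torque': array([-0.00585935, -0.04748771,  0.01854694]), 'opening': 0.09294723374835594}
```

View pics/top0b.png

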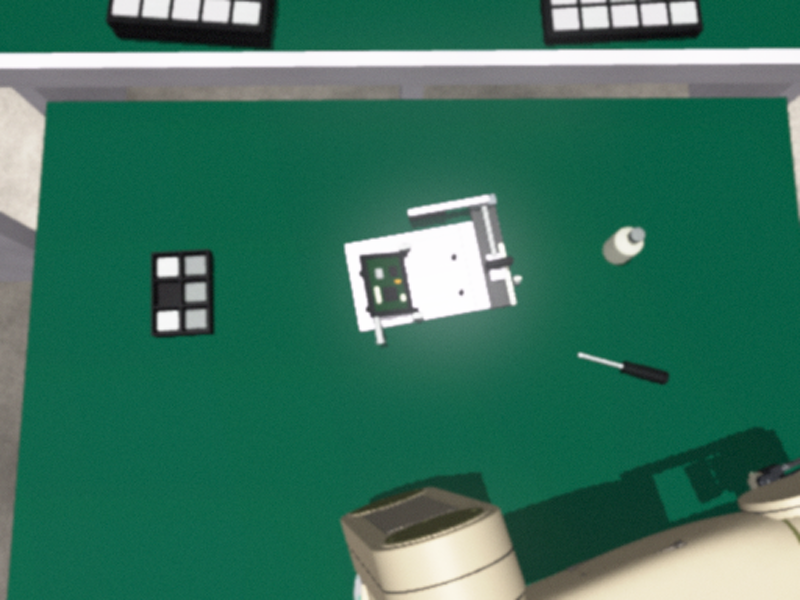

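View pics/sc0b.png

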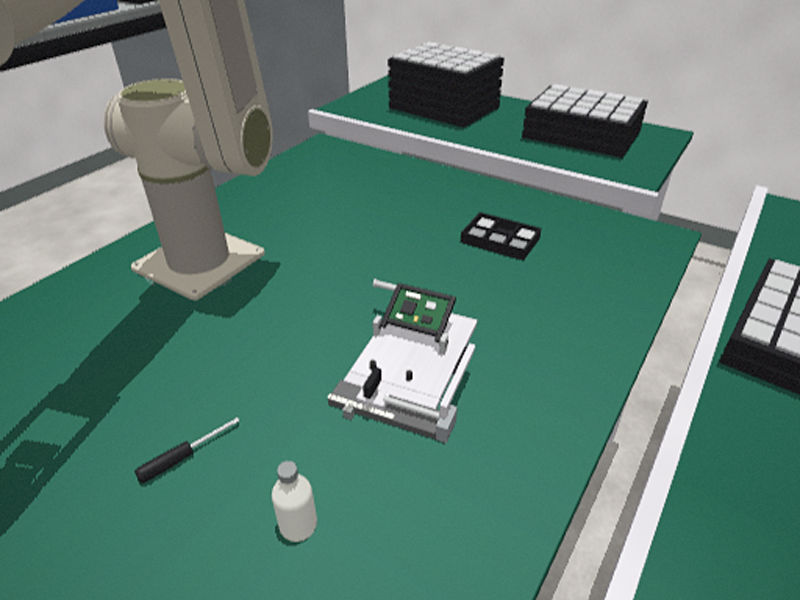

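The top view shows the fixture with its carrier at left, the crank pin at about (380,335) and the black grip at about (498,262). The bottle is at (625,245), the driver at (620,367) and the tray at (183,293). I'll enlarge the fixture next.

```bash
python3 - <<'E'
from h import *
im=cv2.imread('pics/top0.png')[115:235,210:350]
cv2.imwrite('pics/crop1.png',cv2.resize(im,None,fx=5,fy=5,interpolation=cv2.INTER_CUBIC))
for uv in[(346,243),(359,331),(515,304)]: print(pix2('top0',(uv[0]*.64,uv[1]*.64),.012))
print(pix2('top0',(380*.64,335*.64),.034))
E
```

```text
[0.64323446 0.13820025 0.012     ]
[0.47180775 0.11274031 0.012     ]
[ 0.52195681 -0.18427449  0.012     ]
[0.46133078 0.0726782  0.034     ]
```

View pics/crop1.png

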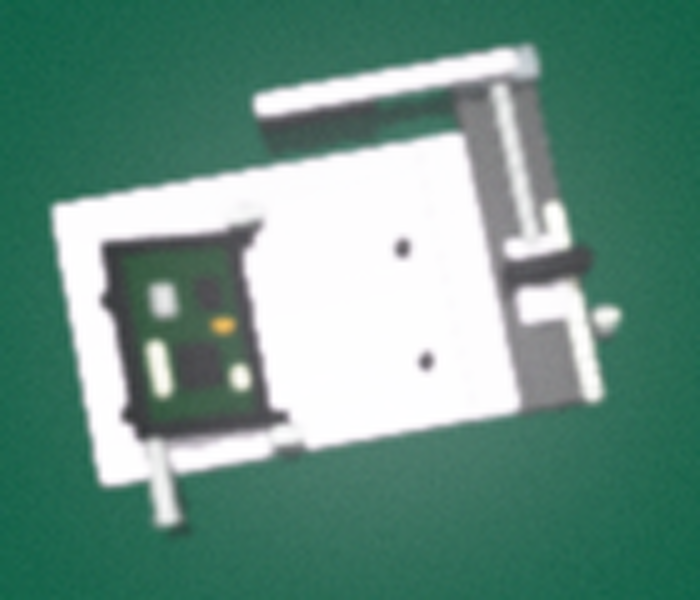

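The crop shows the plate corners at (52,207), (103,487), (520,410) and (463,132), the pin from (155,440) to (168,525), the grip at about (548,265), and the mark clip at about (606,318).

```bash
cat >> h.py <<'E'
def cr(u,v): return ((u+.5)/5+209.5,(v+.5)/5+114.5)
def F(th,o): 
    c,s=np.cos(th),np.sin(th); return lambda p: np.array([o[0]+c*p[0]-s*p[1],o[1]+s*p[0]+c*p[1],p[2]])
E
python3 - <<'E'
from h import *
from scipy.optimize import least_squares
L=[((.1,.112,.012),(52,207)),((-.072,.112,.012),(103,487)),((-.072,-.112,.012),(520,410)),((.1,-.112,.012),(463,132))]
g=lambda x:np.concatenate([proj('top0',F(x[2],x[:2])(p))-cr(*uv) for p,uv in L])
r=least_squares(g,[.55,0,.15]);print(r.x,np.abs(r.fun).max())
f=F(r.x[2],r.x[:2])
print('pin',f((-.084,.085,.034)),'hinge',f((0,0,.034)), 'pin head px', (proj('top0',f((-.108,.085,.034)))-[209.5,114.5])*5)
for n,uv,z in[('grip',(548,265),.075),('mark',(606,312),.03)]:
    P=pix2('top0',cr(*uv),z);c,s=np.cos(r.x[2]),np.sin(r.x[2]);d=P[:2]-r.x[:2];print(n,P,'fix',c*d[0]+s*d[1],-s*d[0]+c*d[1])
s,_=load('top0');print(cv2.Rodrigues(s['orientation'])[0])
for n,uv in[('bottle',(622,255)),('tray',(183,293))]:print(n,pix2('top0',np.array(uv)*.64,.03))
E
```

```text
[5.65042561e-01 3.00661137e-04 1.77289645e-01] 4.756750738434533
pin [0.46736843 0.06915387 0.034     ] hinge [5.65042561e-01 3.00661137e-04 3.40000000e-02] pin head px [181.95425065 529.55079074]
grip [ 0.59025473 -0.14634648  0.075     ] fix -0.0010460631409194739 -0.14879496950734625
mark [ 0.57159901 -0.1865397   0.03      ] fix -0.026497930804444788 -0.1850680023908835
[[-5.29417700e-04  3.78166663e-01 -9.25737379e-01]
 [ 1.76067100e-03 -9.25735721e-01 -3.78166993e-01]
 [-9.99998310e-01 -1.83012725e-03 -1.75726200e-04]]
bottle [ 0.61225394 -0.3877011   0.03      ]
tray [0.54353944 0.44422777 0.03      ]
```

```bash
python3 - <<'E'
from h import *
for uv in[(52,207),(103,487),(520,410),(463,132)]: print(pix2('top0',cr(*uv),.012))
a,b,c,d=[pix2('top0',cr(*uv),.012)[:2] for uv in[(52,207),(103,487),(520,410),(463,132)]]
print([np.linalg.norm(x) for x in(a-b,b-c,c-d,d-a)])
for v in(a-b,d-c):print(np.arctan2(v[1],v[0]))
for v in(a-d,b-c):print(np.arctan2(-v[0],v[1]))
from scipy.optimize import least_squares
L=[((.1,.112,.012),(52,207)),((-.072,.112,.012),(103,487)),((-.132+.024,.085,.034),(169,523))]
g=lambda x:np.concatenate([proj('top0',F(x[2],x[:2])(p))-cr(*uv) for p,uv in L])
r=least_squares(g,[.55,0,.15]);print(r.x,r.fun)
th=r.x[2];f=F(th,r.x[:2])
for p in[(-.072,-.112,.012),(.1,-.112,.012),(-.067,0,.048),(.067,0,.048)]:print((proj('top0',f(p))-[209.5,114.5])*5)
for n,uv,z in[('grip',(548,265),.075),('mark',(606,312),.03),('white-y',(520,410),.012)]:
    P=pix2('top0',cr(*uv),z);c,s=np.cos(th),np.sin(th);d=P[:2]-r.x[:2];print(n,P,'fix',c*d[0]+s*d[1],-s*d[0]+c*d[1])
E
```

```text
[0.64176936 0.14254297 0.012     ]
[0.47132411 0.11143758 0.012     ]
[ 0.51607581 -0.13650924  0.012     ]
[ 0.68712603 -0.10678953  0.012     ]
[np.float64(0.17326029139065482), np.float64(0.2519530479605707), np.float64(0.17361289770139784), np.float64(0.25342439405376876)]
0.18050849966094787
0.17203102770555184
0.17994467221183555
0.17856664693685922
[0.56757906 0.01343926 0.20827278] [-0.38076642 -0.15581377  1.11863363 -0.89642226 -0.73132117  1.02392674]
[477.46514521 403.73344947]
[411.84839823 130.48315266]
[294.2175543  426.02066396]
[244.4167762  205.89941035]
grip [ 0.59025473 -0.14634648  0.075     ] fix -0.01085331273359702 -0.16102134781511823
mark [ 0.57159901 -0.1865397   0.03      ] fix -0.037416637369202935 -0.19648851948745757
white-y [ 0.51607581 -0.13650924  0.012     ] fix -0.0813951380589112 -0.13605869681875352
```

Emit:
{"op": "apply_moves", "data": {
  "series": [
    {"jaw": -1,"linear": [-0.08,-0.4,-0.38],"roll": 0.2},
    {"jaw": -1,"linear": [-0.08,-0.4,-0.38],"roll": 0.4},
    {"jaw": -1,"linear": [-0.08,-0.4,-0.38],"roll": 0.4},
    {"jaw": -1,"linear": [-0.08,-0.4,-0.38],"roll": 0.4},
    {"jaw": -1,"linear": [-0.08,-0.4,-0.38],"roll": 0.4},
    {"jaw": -1,"linear": [-0.08,-0.835,-0.77],"roll": 0.4},
    {"jaw": -1,"linear": [-0.08,-0.835,-0.77],"roll": 0.4},
    {"jaw": -1,"linear": [-0.08,-0.835,-0.77],"roll": 0.4},
    {"jaw": -1,"linear": [-0.08,-0.835,-0.77],"roll": 0.4},
    {"jaw": -1,"linear": [-0.08,-0.835,-0.77],"roll": 0.4},
    {"jaw": -1,"linear": [-0.08,-0.835,-0.77],"roll": 0.4},
    {"jaw": -1,"linear": [-0.08,-0.835,-0.77],"roll": 0.4},
    {"jaw": -1,"linear": [-0.08,-0.835,-0.77],"roll": 0.4},
    {"jaw": -1,"linear": [-0.08,-0.835,-0.77],"roll": 0.4},
    {"jaw": -1,"linear": [-0.08,-0.835,-0.77],"roll": 0.4},
    {"jaw": -1,"linear": [-0.08,-0.835,-0.77],"roll": 0.4}
  ]
}}

```text
t: 2.1
tool_pos: [0.465, 0.0826, 0.2667]
orientation: [2.13, 0.19, -2.13]
force: [-0.2, 0.0, 0.4]
opening: 0.0932
```

```bash
python3 - <<'E'
from h import *
s,c=snap('wrist','w1'); print(s['t'],s['tool_pos'],s['q']); print(cv2.Rodrigues(s['orientation'])[0].round(4));print(c['tool_from_camera'])
cv2.imwrite('pics/w1b.png',cv2.resize(c['pixels'],(768,576),interpolation=cv2.INTER_CUBIC))
f=F(.178,(.5626,.0143)); print([proj('w1',f(p))*1.5 for p in[(-.084,.085,.034),(.1,.112,.012),(-.072,.112,.012)]])
E
```

```text
2.1 [0.46503466 0.08264614 0.2667434 ] [ 6.60020045e-02 -2.36185846e-01  1.75498224e+00  1.57913145e-03
  1.62283010e+00  1.46012373e+00]
[[-1.000e-04  1.758e-01 -9.844e-01]
 [ 1.600e-03 -9.844e-01 -1.758e-01]
 [-1.000e+00 -1.600e-03 -1.000e-04]]
[[-7.54066315e-04 -2.81542752e-01  9.59548389e-01 -1.65707623e-01]
 [ 9.99999708e-01 -3.34384726e-04  6.87742803e-04  7.65531266e-04]
 [ 1.27229323e-04  9.59548627e-01  2.81542922e-01 -7.82997053e-02]
 [ 0.00000000e+00  0.00000000e+00  0.00000000e+00  1.00000000e+00]]
[array([381.96814682, 251.78365953]), array([352.49897857,  51.67357098]), array([356.23402307, 236.45291745])]
```

View pics/w1b.png

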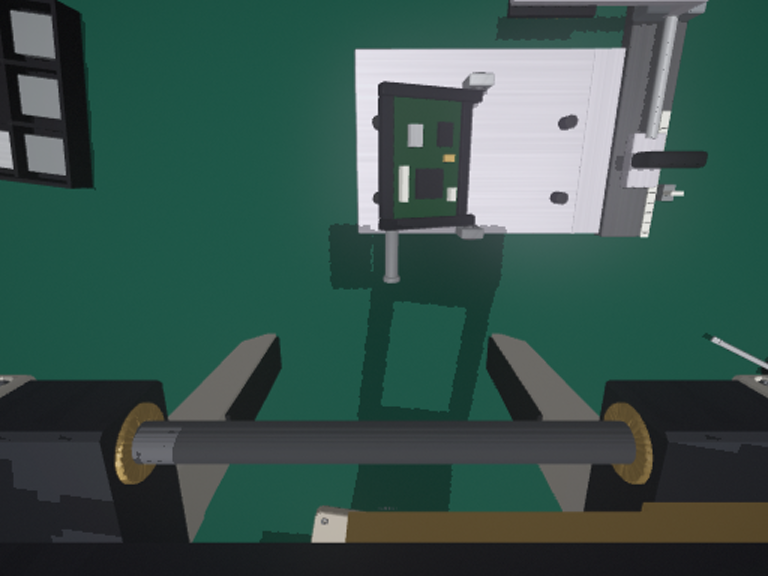

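The wrist view shows plate corners at (356,50) and (358,233), the pin from (391,231) to its head at (392,281), the grip top at about (670,158), and the mark with its fin at about (676,193).

```bash
python3 - <<'E'
from h import *
from scipy.optimize import least_squares
L=[((.1,.112,.012),(356,50)),((-.072,.112,.012),(358,233)),((-.084,.085,.034),(391.5,256)),((-.067,0,.048),(470,229)),((.067,0,.048),(482,75))]
A=[((.1,.112,.012),(52,207)),((-.072,.112,.012),(103,487)),((-.108,.085,.034),(169,523))]
def g(x,w=1):
    a=[(proj('w1',F(x[2],x[:2])(p))-((np.array(uv)+.5)/1.5-.5)) for p,uv in L]
    return np.concatenate(a)
r=least_squares(g,[.56,0.01,.178],loss='soft_l1');print(r.x,g(r.x).round(1))
th=r.x[2];f=F(th,r.x[:2])
for p,uv in A:print('top resid',proj('top0',f(p))-cr(*uv))
print('pin',f((-.085,.085,.034)),pix2('w1',(391.5/1.5,256/1.5),.034))
for n,uv,z in[('grip',(670,156),.075),('mark',(676,193),.03)]:
    P=pix2('w1',np.array(uv)/1.5,z);c,s=np.cos(th),np.sin(th);d=P[:2]-r.x[:2];print(n,P,'fix',c*d[0]+s*d[1],-s*d[0]+c*d[1])
E
```

```text
[0.56852983 0.01254202 0.20032507] [-1.8 -1.2  1.8  0.5 -3.1 -5.   3.8  1.7  0.   0.5]
top resid [ 0.11760966 -0.79740325]
top resid [ 1.17220239 -1.46913878]
top resid [-0.76037102  0.53049251]
pin [0.46831569 0.07892821 0.034     ] [0.46232463 0.07289027 0.034     ]
grip [ 0.59611967 -0.14013721  0.075     ] fix -0.003343219744247228 -0.1551159863604385
mark [ 0.57147152 -0.18826931  0.03      ] fix -0.037076159945122034 -0.19738085570444133
```

```bash
python3 - <<'E'
from h import *
from scipy.optimize import least_squares
pin=lambda x,a:(x,.085*np.cos(a),.034+.085*np.sin(a))
W=[((.1,.112,.012),(356,50)),((-.072,.112,.012),(358,233)),(-.060,(391,231)),(-.108,(392,281)),((-.067,0,.048),(470,231)),((.067,0,.048),(482,76))]
T=[((.1,.112,.012),(52,207)),((-.072,.112,.012),(103,487)),(-.108,(169,523))]
def g(x):
    f=F(x[2],x[:2]); q=lambda p:f(p if isinstance(p,tuple) else pin(p,x[3]))
    return np.concatenate([proj('w1',q(p))-((np.array(uv)+.5)/1.5-.5) for p,uv in W]+[proj('top0',q(p))-cr(*uv) for p,uv in T])
r=least_squares(g,[.56,0.01,.178,.3],loss='soft_l1');print(r.x,g(r.x).round(1))
im=cv2.imread('pics/sc0.png')[165:290,195:325]
cv2.imwrite('pics/crop2.png',cv2.resize(im,None,fx=4.5,fy=4.5,interpolation=cv2.INTER_CUBIC))
f=F(r.x[2],r.x[:2])
for n in('sc0','w1'):
  k=4.5 if n=='sc0' else 1.5
  o=[195,165] if n=='sc0' else [0,0]
  print(n,*[((proj(n,f(p))-o)*k).round() for p in[(-.108,.085,.034),pin(-.108,r.x[3]),(.1,.112,.012),(-.072,.112,.012),(-.072,-.112,.012)]])
E
```

```text
[0.56623084 0.01371759 0.18370974 0.4062943 ] [-1.7 -1.  -0.   0.7  0.3 -0.8 -0.4 -0.   1.9  1.8 -0.4  1.6  0.2 -0.7
  0.3 -1.2  0.3 -0.8]
sc0 [202. 105.] [197.  72.] [495. 176.] [264. 119.] [127. 325.]
w1 [384. 272.] [391. 281.] [353.  48.] [358. 234.] [572. 232.]
```

View pics/crop2.png

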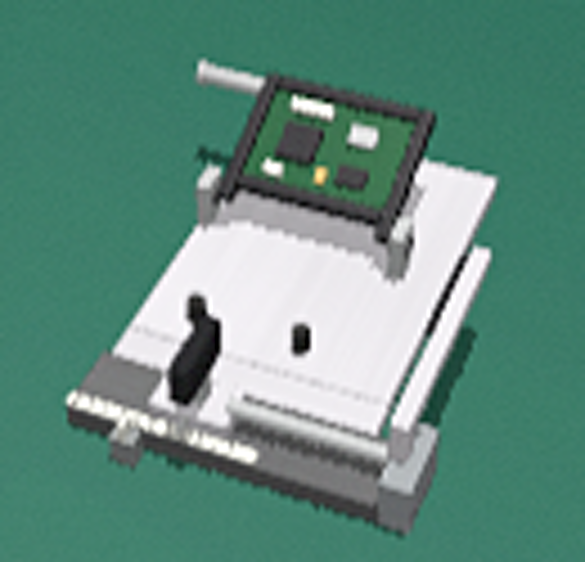

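The scene crop shows the carrier already raised about 0.4 rad, with the pin head at (202,71). I'll refit with this view added and work out the arc.

```bash
cat > plan.py <<'E'
from h import *
from scipy.optimize import least_squares
pin=lambda x,a:(x,.085*np.cos(a),.034+.085*np.sin(a))
W=[((.1,.112,.012),(356,50)),((-.072,.112,.012),(358,233)),(-.060,(391,231)),(-.108,(392,281))]
T=[((.1,.112,.012),(52,207)),((-.072,.112,.012),(103,487)),(-.108,(169,523))]
S=[((.1,.112,.012),(497,176)),(-.108,(200,71))]
def g(x):
    f=F(x[2],x[:2]); q=lambda p:f(p if isinstance(p,tuple) else pin(p,x[3]))
    return np.concatenate([proj('w1',q(p))-((np.array(uv)+.5)/1.5-.5) for p,uv in W]+[proj('top0',q(p))-cr(*uv) for p,uv in T]+[proj('sc0',q(p))-(np.array(uv)/4.5+[195,165]) for p,uv in S])
X=least_squares(g,[.56,0.01,.178,.3],loss='soft_l1').x
f=F(X[2],X[:2])
def rel(P,s=None):
    s=s or read_state(); R=cv2.Rodrigues(s['orientation'])[0]
    return (R.T@(np.array(P)-s['tool_pos'])/.6).round(4)
E
python3 - <<'E'
from plan import *
print(X,g(X).round(1))
P=f(pin(-.085,X[3]))-[0,0,.019];print(P,rel(P),rel(P+[0,0,.08]))
E
```

```text
[0.56487169 0.01281444 0.17518878 0.39930273] [-0.7 -0.6  0.   1.   0.2 -0.3 -0.7  0.5  0.7 -0.7  0.3 -1.1  0.2 -0.4
 -0.7  0.2 -0.9  0.2]
[0.4675232  0.07511401 0.04804596] [ 0.3645  0.0139 -0.0017] [ 0.2312  0.0137 -0.0017]
```

Emit:
{"op": "apply_moves", "data": {
  "series": [
    {"jaw": -1,"linear": [0.1,0.014,-0.002],"roll": 0},
    {"jaw": -1,"linear": [0.2,0.014,-0.002],"roll": 0},
    {"jaw": -1,"linear": [0.28,0.014,-0.002],"roll": 0},
    {"jaw": -1,"linear": [0.33,0.014,-0.002],"roll": 0},
    {"jaw": -1,"linear": [0.3645,0.014,-0.002],"roll": 0},
    {"jaw": -1,"linear": [0.3645,0.014,-0.002],"roll": 0},
    {"jaw": 0.8,"linear": [0.3645,0.014,-0.002],"roll": 0},
    {"jaw": 0.8,"linear": [0.3645,0.014,-0.002],"roll": 0},
    {"jaw": 0.8,"linear": [0.3645,0.014,-0.002],"roll": 0},
    {"jaw": 0.8,"linear": [0.3645,0.014,-0.002],"roll": 0},
    {"jaw": 1,"linear": [0.3645,0.014,-0.002],"roll": 0},
    {"jaw": 1,"linear": [0.3645,0.014,-0.002],"roll": 0}
  ],
  "force": 20
}}

```text
t: 3.65
tool_pos: [0.4677, 0.0751, 0.048]
orientation: [2.129, 0.191, -2.13]
force: [0.4, -0.6, -0.2]
opening: 0.0376
```

```bash
python3 - <<'E'
from plan import *
s,c=snap('wrist','w2'); print(s['t'],s['tool_pos'],s['force'],s['opening'])
cv2.imwrite('pics/w2b.png',cv2.resize(c['pixels'],(640,480)))
P=np.array(f(pin(-.085,X[3])));a0=X[3]
for a in np.linspace(a0,np.pi,18)[1:]:
    print(round(a,2),rel(s['tool_pos']+f(pin(-.085,a))-P,s))
E
```

```text
3.65 [0.46766021 0.07512345 0.04803883] [ 0.3567784  -0.57528758 -0.22157592] 0.037567514336849774
0.56 [-0.0203  0.0105  0.    ]
0.72 [-0.0386  0.0241  0.    ]
0.88 [-0.0545  0.0405  0.0001]
1.04 [-0.0675  0.0593  0.0001]
1.21 [-0.0774  0.0798  0.0001]
1.37 [-0.0838  0.1017  0.0002]
1.53 [-0.0867  0.1244  0.0002]
1.69 [-0.0858  0.1472  0.0003]
1.85 [-0.0813  0.1696  0.0003]
2.01 [-0.0733  0.191   0.0004]
2.17 [-0.062   0.2108  0.0004]
2.34 [-0.0476  0.2285  0.0004]
2.5 [-0.0305  0.2437  0.0005]
2.66 [-0.0112  0.2559  0.0005]
2.82 [0.0097 0.2649 0.0005]
2.98 [0.0319 0.2704 0.0005]
3.14 [0.0546 0.2723 0.0005]
```

View pics/w2b.png

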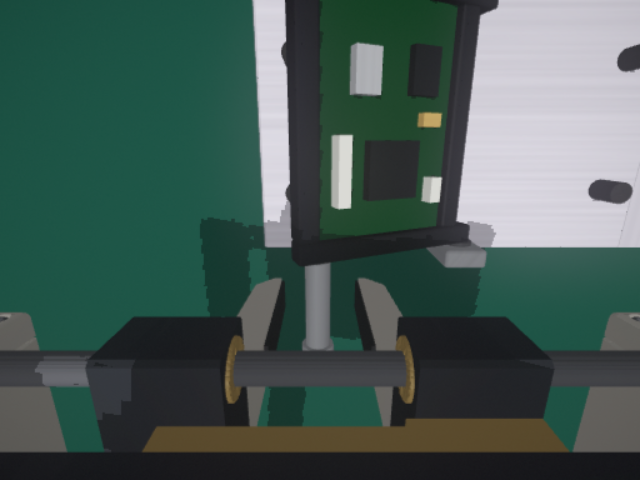

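The fingers straddle the pin (x about 317, centred) and are still closing. Now I'll finish the closing.

Emit:
{"op": "apply_moves", "data": {
  "series": [
    {"jaw": 1,"linear": [0,0,0],"roll": 0},
    {"jaw": 1,"linear": [0,0,0],"roll": 0},
    {"jaw": 1,"linear": [0,0,0],"roll": 0},
    {"jaw": 1,"linear": [0,0,0],"roll": 0},
    {"jaw": 1,"linear": [0,0,0],"roll": 0}
  ],
  "force": 20
}}

```text
t: 4.32
tool_pos: [0.4674, 0.076, 0.048]
orientation: [2.13, 0.193, -2.13]
force: [-0.5, 5.4, 0.9]
opening: 0.0114
```

Emit:
{"op": "apply_moves", "data": {
  "series": [
    {"jaw": 1,"linear": [-0.0203,0.0105,0],"roll": 0},
    {"jaw": 1,"linear": [-0.0386,0.0241,0],"roll": 0},
    {"jaw": 1,"linear": [-0.0545,0.0405,0],"roll": 0},
    {"jaw": 1,"linear": [-0.0675,0.0593,0],"roll": 0},
    {"jaw": 1,"linear": [-0.0774,0.0798,0],"roll": 0},
    {"jaw": 1,"linear": [-0.0838,0.1017,0],"roll": 0},
    {"jaw": 1,"linear": [-0.0867,0.1244,0],"roll": 0},
    {"jaw": 1,"linear": [-0.0867,0.1244,0],"roll": 0}
  ],
  "force": 20
}}

```text
t: 5.32
tool_pos: [0.481, 0.0013, 0.1009]
orientation: [2.131, 0.19, -2.13]
force: [-2.9, -0.9, 8.0]
opening: 0.0112
```

```bash
python3 - <<'E'
from plan import *
s=read_state(); print(s['t'],s['tool_pos'],s['force'],s['opening'])
for a in list(np.linspace(1.53,np.pi,11)[1:]): print(round(a,2),rel(np.array(f(pin(-.085,a)))-[0,0,.019],s))
E
```

```text
5.325 [0.48103706 0.00133161 0.10088264] [-2.89976799 -0.85143653  7.97330142] 0.011189435474975407
1.69 [0.0024 0.0225 0.0008]
1.85 [0.007  0.0449 0.0008]
2.01 [0.015  0.0662 0.0008]
2.17 [0.0263 0.086  0.0009]
2.34 [0.0407 0.1037 0.0009]
2.5 [0.0578 0.1189 0.0009]
2.66 [0.077  0.1311 0.0009]
2.82 [0.098  0.1401 0.0009]
2.98 [0.1201 0.1456 0.001 ]
3.14 [0.1428 0.1475 0.001 ]
```

Emit:
{"op": "apply_moves", "data": {
  "series": [
    {"jaw": 1,"linear": [0.0024,0.0225,0],"roll": 0},
    {"jaw": 1,"linear": [0.007,0.0449,0],"roll": 0},
    {"jaw": 1,"linear": [0.015,0.0662,0],"roll": 0},
    {"jaw": 1,"linear": [0.0263,0.086,0],"roll": 0},
    {"jaw": 1,"linear": [0.0407,0.1037,0],"roll": 0},
    {"jaw": 1,"linear": [0.0578,0.1189,0],"roll": 0},
    {"jaw": 1,"linear": [0.077,0.1311,0],"roll": 0},
    {"jaw": 1,"linear": [0.098,0.1401,0],"roll": 0},
    {"jaw": 1,"linear": [0.12,0.1456,0],"roll": 0},
    {"jaw": 1,"linear": [0.1428,0.1475,0],"roll": 0},
    {"jaw": 1,"linear": [0.1428,0.1475,0],"roll": 0},
    {"jaw": 1,"linear": [0.1428,0.1475,0],"roll": 0}
  ],
  "force": 20
}}

```text
t: 6.82
tool_pos: [0.497, -0.0841, 0.0139]
orientation: [2.133, 0.193, -2.129]
force: [6.5, 11.6, -4.2]
opening: 0.0112
```

```bash
python3 - <<'E'
from plan import *
s,c=snap('wrist','w3'); print(s['t'],s['tool_pos'],s['force'],s['opening'])
cv2.imwrite('pics/w3b.png',cv2.resize(c['pixels'],(640,480)))
E
```

```text
6.825 [ 0.497001   -0.08414296  0.01386879] [ 6.46690246 11.62115484 -4.16020887] 0.011162660607085727
```

View pics/w3b.png

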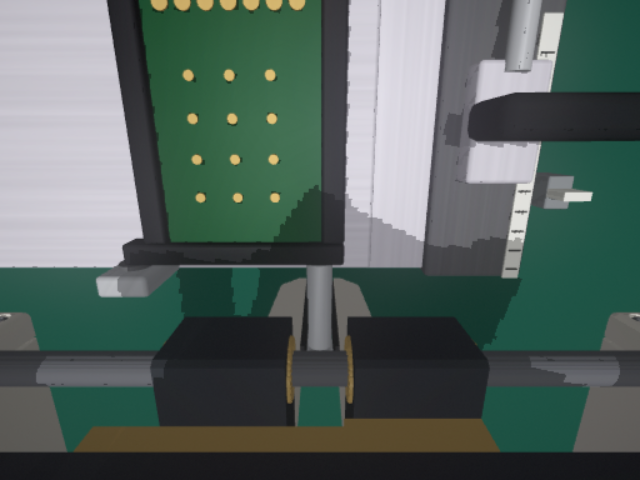

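The carrier lies flat with its brass pads up. The mark's fin is at about (575,196) and the grip at about (555,115). I'll release with a partial opening and rise.

Emit:
{"op": "apply_moves", "data": {
  "series": [
    {"jaw": 0.35,"linear": [0,0,0],"roll": 0},
    {"jaw": 0.35,"linear": [0,0,0],"roll": 0},
    {"jaw": 0.35,"linear": [0,0,0],"roll": 0},
    {"jaw": 0.35,"linear": [-0.03,0,0],"roll": 0},
    {"jaw": 0.35,"linear": [-0.08,0,0],"roll": 0},
    {"jaw": 0.35,"linear": [-0.15,0.02,0],"roll": 0},
    {"jaw": -0.2,"linear": [-0.2,0.08,0],"roll": 0},
    {"jaw": -0.2,"linear": [-0.24,0.15,0],"roll": 0},
    {"jaw": -0.2,"linear": [-0.24,0.15,0],"roll": 0},
    {"jaw": -0.2,"linear": [-0.24,0.15,0],"roll": 0}
  ]
}}

```text
t: 8.12
tool_pos: [0.5124, -0.1731, 0.1579]
orientation: [2.133, 0.193, -2.13]
force: [-0.4, 0.1, 0.1]
opening: 0.0558
```

```bash
python3 - <<'E'
from plan import *
s,c=snap('wrist','w4'); print(s['t'],s['tool_pos'],s['force'],s['opening'],s['q'])
P=np.array([proj('w4',f(p)) for p in[(-.002,-.155,.06),(-.04,-.19,.02)]]);u,v=P.mean(0).astype(int);print(P)
u0=max(0,min(u-70,512-150));v0=max(0,v-55);print(u0,v0)
cv2.imwrite('pics/w4b.png',cv2.resize(c['pixels'][v0:v0+115,u0:u0+150],None,fx=5,fy=5,interpolation=cv2.INTER_CUBIC))
E
```

```text
8.125 [ 0.51244271 -0.17314903  0.15785273] [-0.40470969  0.05311924  0.07706147] 0.055768208752535575 [-0.42393623  0.00777759  1.72843454  0.00476088  1.40609449  0.97018648]
[[234.65564558 109.60552356]
 [269.38190448 145.69802291]]
182 72
```

View pics/w4b.png

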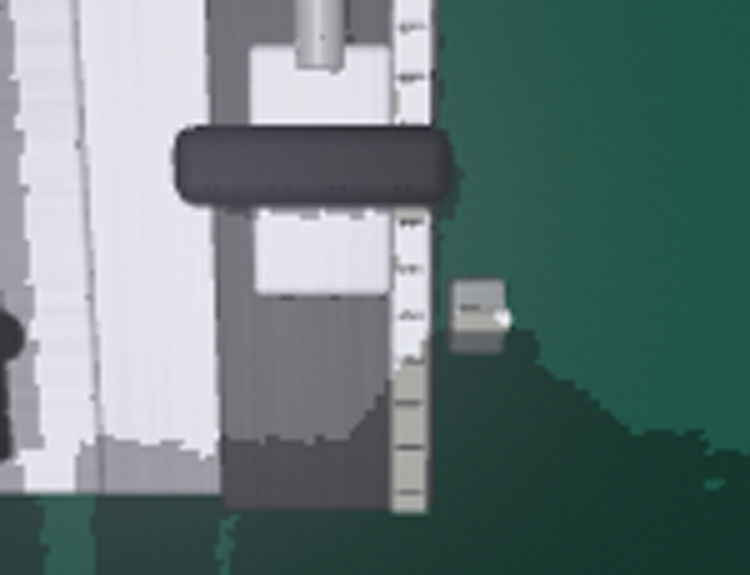

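The crop shows the grip's top at v 125–205 and the mark clip at u 450–505, v 280–350, with a light fin at about v 305–330.

```bash
cat >> plan.py <<'E'
def fx(P):
    c,s=np.cos(X[2]),np.sin(X[2]); d=np.array(P)[:2]-X[:2]; return np.array([c*d[0]+s*d[1],-s*d[0]+c*d[1]])
E
python3 - <<'E'
from plan import *
c4=lambda u,v:((u+.5)/5+181.5,(v+.5)/5+71.5)
K,R,t=cam(*load('w4'));print('cam',fx(-R.T@t),(-R.T@t)[2])
for n,uv,z in[('grip back top',(315,125),.075),('grip front top',(315,205),.075),('grip front z.045',(315,205),.045),('grip L',(177,165),.075),('grip R',(452,165),.075),('fin',(480,305),.032),('fin',(480,318),.032),('fin',(480,330),.032),('fin',(502,318),.032),('clip back',(478,280),.01),('clip front',(478,352),.01),('plate front',(100,493),.012),('block f',(320,295),.037),('block b',(320,45),.037)]:print(n,fx(pix2('w4',c4(*uv),z)).round(4))
print('tcp',fx(load('w4')[0]['tool_pos']))
_,c=load('w4')
im=c['pixels'][122:146,264:290];print(im.max(2)[:, 3:24])
E
```

```text
cam [-0.00608015 -0.17540014] 0.3237190452827639
grip back top [ 0.0086 -0.1651]
grip front top [-0.0048 -0.1649]
grip front z.045 [-0.0046 -0.1637]
grip L [ 0.002  -0.1407]
grip R [ 0.002  -0.1891]
fin [-0.0249 -0.1979]
fin [-0.0276 -0.198 ]
fin [-0.0301 -0.1981]
fin [-0.0276 -0.2027]
clip back [-0.0207 -0.199 ]
clip front [-0.0369 -0.1994]
plate front [-0.0696 -0.1108]
block f [-0.0225 -0.1642]
block b [ 0.0258 -0.1646]
tcp [-0.08403881 -0.17397899]
[[204  99  69  93  93  93  93  92  93  92  93  91  92  91  91  91  91  91
   90  90  90]
 [208  99  69  94  93  93  92  93  92  92  92  92  92  91  91  91  91  91
   90  90  90]
 [208  99  68  93  94  92  92  92  92  92  91  91  92  91  91  91  91  91
   91  90  90]
 [208  98  69  93  93  93  93  93  92  92  92  92  92  92  91  91  91  91
   91  90  90]
 [208  99  78  93  93  93  92  92  92  91  91  90  90  90  90  91  91  91
   91  90  90]
 [208  99  77  93  88  86  90  90  89  84  88  87  88  87  93  94  91  91
   90  91  90]
 [203  98  77  93  85  98 133 133 135 137 137 138 139 139 140 119  90  91
   91  90  90]
 [202  98  76  93  87
[... 792 characters left out ...]
6  68  76  95 120 121 120 120 120 120 119 120 119 113  87  64
   64  63  63]
 [164  75  65  68  75  94 107 107 106 106 105 104 104 104 103  93  64  64
   63  63  63]
 [123  74  64  68  73  94 106 106 106 106 105 104 104 104 102  82  64  63
   63  63  63]
 [122  74  65  68  74  96 105 104 104 105 103 103 102 103 100  81  64  64
   63  62  63]
 [122  74  64  67  68  76  84  84  86  86  85  85  85  85  84  71  64  64
   63  62  62]
 [123  74  63  67  67  66  66  65  65  65  64  65  65  64  64  63  63  63
   63  62  62]
 [122  74  64  67  66  67  66  66  66  65  65  64  65  64  64  64  63  63
   63  62  62]
 [122  73  63  67  67  66  66  66  65  65  65  64  64  63  63  64  63  63
   62  62  62]]
```

```bash
python3 - <<'E'
from plan import *
P=f((.0019,-.165,.16)); print(P,rel(P))
R=cv2.Rodrigues(read_state()['orientation'])[0];a=np.degrees(np.arctan2(R[1,1],R[0,1]));print(a,'roll needed',-(np.degrees(X[2])-a))
E
```

```text
[ 0.59550112 -0.14932885  0.16      ] [-0.0045 -0.0137 -0.1437]
-79.87619440223816 roll needed -89.91377195374608
```

Emit:
{"op": "apply_moves", "data": {
  "series": [
    {"jaw": -0.6,"linear": [-0.004,-0.0137,-0.07],"roll": -0.35},
    {"jaw": -0.6,"linear": [-0.004,-0.0137,-0.1437],"roll": -0.7},
    {"jaw": -0.6,"linear": [-0.004,-0.0137,-0.1437],"roll": -1},
    {"jaw": -0.6,"linear": [-0.004,-0.0137,-0.1437],"roll": -1}
  ]
}}

```text
t: 8.68
tool_pos: [0.5949, -0.1478, 0.1582]
orientation: [1.817, 0.671, -1.817]
force: [-0.9, 0.2, 0.6]
opening: 0.0743
```

Emit:
{"op": "apply_moves", "data": {
  "series": [
    {"jaw": -0.6,"linear": [0,0,0],"roll": -0.35},
    {"jaw": -0.6,"linear": [0,0,0],"roll": -0.7},
    {"jaw": -0.6,"linear": [0,0,0],"roll": -1},
    {"jaw": -0.6,"linear": [0,0,0],"roll": -1}
  ]
}}

```text
t: 9.18
tool_pos: [0.5942, -0.1473, 0.158]
orientation: [1.465, 1.03, -1.463]
force: [0.2, -0.4, 0.2]
opening: 0.0746
```

Emit:
{"op": "apply_moves", "data": {
  "series": [
    {"jaw": -0.6,"linear": [0,0,0],"roll": -0.35},
    {"jaw": -0.6,"linear": [0,0,0],"roll": -0.7},
    {"jaw": -0.6,"linear": [0,0,0],"roll": -1},
    {"jaw": -0.6,"linear": [0,0,0],"roll": -1},
    {"jaw": -0.6,"linear": [0,0,0],"roll": -1}
  ]
}}

```text
t: 9.8
tool_pos: [0.594, -0.1471, 0.158]
orientation: [1.088, 1.29, -1.084]
force: [0.0, 0.2, -0.9]
opening: 0.0743
```

```bash
python3 - <<'E'
from plan import *
P=f((.0019,-.165,.043)); s=read_state(); print(s['t'],s['tool_pos'],rel(P),s['opening'],s['force'])
R=cv2.Rodrigues(s['orientation'])[0];a=np.degrees(np.arctan2(R[1,1],R[0,1]));print('roll needed',-(np.degrees(X[2])-a))
s,c=snap('wrist','w5'); cv2.imwrite('pics/w5b.png',cv2.resize(c['pixels'],(640,480)))
s,c=snap('scene','sc5')
E
```

```text
9.8 [ 0.59401579 -0.14712464  0.15804723] [0.1917 0.0022 0.0053] 0.07425704833146607 [ 0.04031551  0.21748202 -0.93132308]
roll needed -0.4466335660415943
```

View pics/w5b.png

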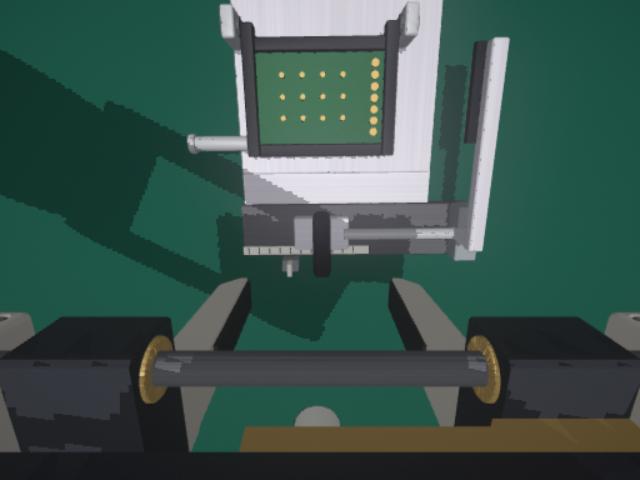

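The grip, at (321,245), is centred between the fingers, the fin is at about (290,268) and the carrier is still flat. I'll descend and grip.

Emit:
{"op": "apply_moves", "data": {
  "series": [
    {"jaw": -0.6,"linear": [0.08,0.002,0.005],"roll": -0.015},
    {"jaw": -0.6,"linear": [0.14,0.002,0.005],"roll": -0.015},
    {"jaw": -0.6,"linear": [0.175,0.002,0.005],"roll": -0.015},
    {"jaw": -0.6,"linear": [0.1917,0.002,0.005],"roll": -0.015},
    {"jaw": -0.6,"linear": [0.1917,0.002,0.005],"roll": -0.015},
    {"jaw": 1,"linear": [0.1917,0.002,0.005],"roll": -0.015},
    {"jaw": 1,"linear": [0.1917,0.002,0.005],"roll": -0.015},
    {"jaw": 1,"linear": [0.1917,0.002,0.005],"roll": -0.015},
    {"jaw": 1,"linear": [0.1917,0.002,0.005],"roll": -0.015},
    {"jaw": 1,"linear": [0.1917,0.002,0.005],"roll": -0.015},
    {"jaw": 1,"linear": [0.1917,0.002,0.005],"roll": -0.015},
    {"jaw": 1,"linear": [0.1917,0.002,0.005],"roll": -0.015},
    {"jaw": 1,"linear": [0.1917,0.002,0.005],"roll": -0.015},
    {"jaw": 1,"linear": [0.1917,0.002,0.005],"roll": -0.015}
  ],
  "force": 40
}}

```text
t: 11.65
tool_pos: [0.5957, -0.1492, 0.043]
orientation: [1.081, 1.294, -1.076]
force: [4.1, -0.4, -3.5]
opening: 0.0136
```

```bash
python3 - <<'E'
from plan import *
s=read_state(); print(s['t'],s['tool_pos'],fx(s['tool_pos']),s['opening'],s['force'])
k=.8
for n,uv,z in[('gripL',(313.5,245),.075),('gripR',(330,245),.075),('fin',(289.5,270),.032),('fin',(289.5,274),.032)]: print(n,fx(pix2('w5',np.array(uv)*k,z)))
fin=f((-.0284,-.165,s['tool_pos'][2]));print('rel',rel(fin,s))
E
```

```text
11.65 [ 0.59574114 -0.14917108  0.04298175] [ 0.00216384 -0.16488648] 0.013643002864050588 [ 4.13436081 -0.4092766  -3.45468358]
gripL [-0.00391137 -0.16115473]
gripR [ 0.00887358 -0.16124856]
fin [-0.02746187 -0.19819417]
fin [-0.02759063 -0.20217164]
rel [ 0.0001 -0.0509  0.0001]
```

Emit:
{"op": "apply_moves", "data": {
  "series": [
    {"jaw": 1,"linear": [0,-0.008,0],"roll": 0},
    {"jaw": 1,"linear": [0,-0.018,0],"roll": 0},
    {"jaw": 1,"linear": [0,-0.028,0],"roll": 0},
    {"jaw": 1,"linear": [0,-0.038,0],"roll": 0},
    {"jaw": 1,"linear": [0,-0.047,0],"roll": 0},
    {"jaw": 1,"linear": [0,-0.0505,0],"roll": 0},
    {"jaw": 1,"linear": [0,-0.0505,0],"roll": 0},
    {"jaw": 1,"linear": [0,-0.0505,0],"roll": 0},
    {"jaw": 1,"linear": [0,-0.0505,0],"roll": 0}
  ],
  "force": 50
}}

```text
t: 12.78
tool_pos: [0.5671, -0.1544, 0.043]
orientation: [1.082, 1.292, -1.074]
force: [9.4, -0.4, -7.3]
opening: 0.0137
```

```bash
python3 - <<'E'
from plan import *
s,c=snap('scene','sc6'); print(s['t'],s['tool_pos'],fx(s['tool_pos']),s['opening'],s['force'])
K,R,t=cam(s,c); u,v=proj('sc6',f((-.028,-.19,.03))).astype(int);print(u,v)
a=c['pixels'][v-40:v+40,u-50:u+50]; w=read_camera('wrist')['pixels']
a=cv2.resize(a,None,fx=5,fy=5,interpolation=cv2.INTER_CUBIC)
b=cv2.resize(w[150:300,200:350],(300,300)); o=np.zeros((400,800,3),np.uint8);o[:,:500]=a;o[:300,500:]=b
cv2.imwrite('pics/fin6.png',o); print('origin',u-50,v-40)
for x in(-.032,-.028,-.024): print(x,(proj('sc6',f((x,-.195,.032)))-[u-50,v-40])*5,(proj('sc6',f((x,-.188,.026)))-[u-50,v-40])*5)
E
```

```text
12.775 [ 0.56705103 -0.15438519  0.04302615] [-0.02699591 -0.16502026] 0.013733451573412252 [ 9.39375602 -0.42125956 -7.33571333]
223 256
origin 173 216
-0.032 [241.58400413 203.69955228] [248.39656034 202.18278918]
-0.028 [248.5207646  205.93945891] [255.27978704 204.4005436 ]
-0.024 [255.47587841 208.18529191] [262.18106127 206.62411287]
```

View pics/fin6.png

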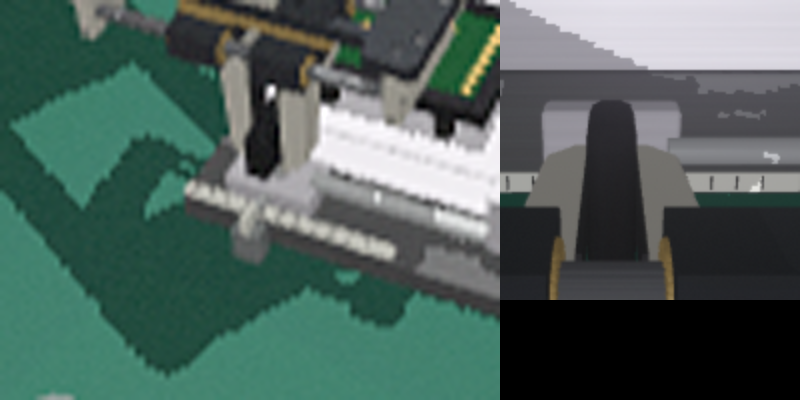

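Emit:
{"op": "apply_moves", "data": {
  "series": [
    {"jaw": 1,"linear": [0,-0.0035,0],"roll": 0},
    {"jaw": 1,"linear": [0,-0.0035,0],"roll": 0},
    {"jaw": 1,"linear": [0,-0.0035,0],"roll": 0},
    {"jaw": 1,"linear": [0,-0.0035,0],"roll": 0},
    {"jaw": 1,"linear": [0,-0.0035,0],"roll": 0}
  ],
  "force": 50
}}

```text
t: 13.5
tool_pos: [0.5661, -0.1545, 0.043]
orientation: [1.083, 1.29, -1.072]
force: [10.0, 0.8, -6.6]
opening: 0.0141
```

```bash
python3 - <<'E'
from plan import *
s,c=snap('scene','sc7'); print(s['t'],fx(s['tool_pos']),s['opening'],s['force'])
a=c['pixels'][245:275,200:250]; b=load('sc5')[1]['pixels'][245:275,200:250]
o=np.vstack([cv2.resize(x,None,fx=10,fy=10,interpolation=cv2.INTER_CUBIC) for x in(b,a)]);cv2.imwrite('pics/fin7.png',o)
s2,w=snap('top','top7')
E
```

```text
13.5 [-0.02794946 -0.16496633] 0.014109947602753838 [10.04127305  0.78270566 -6.64119507]
```

View pics/fin7.png

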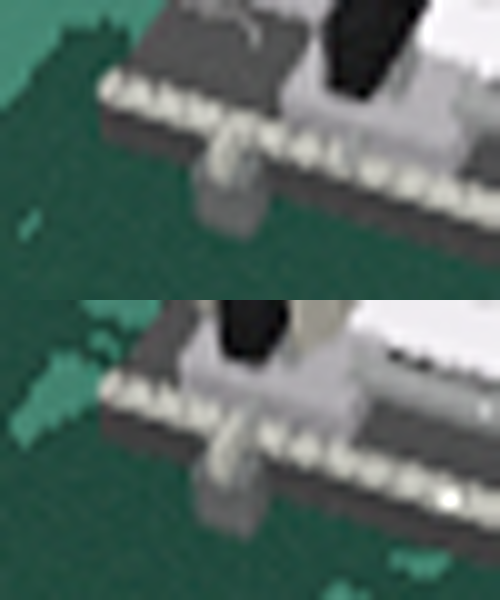

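```bash
python3 -c "
from plant import *
s=read_state();print(s['force'],s['dq'].round(3));print(close_job())"
```

```text
[10.22854468  0.67828986 -6.44534763] [-0.001  0.    -0.002 -0.    -0.002  0.002]
the job is handed in; nothing more can be done
None
```

The job is handed in with the carrier turned over and the gripper still holding the slide at about the index mark. The program gives no verdict, so success is judged only from my own checks.

- **Carrier:** It was already raised about 0.4 rad at the start. I led it over by the crank pin to its stop. Pictures after the turn and before gripping the slide showed it flat with the brass pads up.
- **Slide:** I gripped it only after the turn and pulled it about 30 mm. The gripper ended at fixture x ≈ -27.9 mm. The two wrist-camera readings put the mark's fin at about -28.2 and -27.5 mm, so the error should be within about 1 mm, against a tolerance of 5 mm.
- **Hold:** The grip is set to 50 N with the fingers 14 mm apart on the grip. The spring pull reads about 10 N and the arm is still. The job took about 13.5 s.

**Limits of the checks:**
- In the last scene picture the pointer was too coarse to tell apart from the fin. That picture agrees with the measurement but does not confirm it independently.
- The force reading also shows about -6.5 N vertically, which I put down to preload from the grip.
- I did not check the tray, bottle and screwdriver again at the end. The paths were planned to stay clear of them, and no contact force suggested a touch.

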